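Spread washed bearing caps out to drain

ROBOT

A 6-joint arm with a two-finger parallel gripper is mounted at the origin on the work surface. World frame = base frame: x ahead of the robot, y to its left, z up, the work surface at z = 0. Lengths are in m, angles in rad, forces in N, time in s.
With the tool pointing down it reaches from about 0.375 to 0.9 m from the base axis. Payload 3.1 kg.
Tool frame: the origin (TCP) lies between the finger pads; the fingertips stand 22 mm ahead of it and the grasp point (between the pads) lies 3 mm ahead of it; z points along the fingers, y is the direction in which the jaws open and shut (so a half turn about z gives the same grasp; the last joint's range is limited). The gripper opens to 85 mm and grips with 20 to 120 N. Pads are 22 mm wide; open, the fingers measure 114 mm over their backs; the gripper's body (76 mm by 85 mm) begins 54 mm behind the grasp point. The pads swing forward as they close: fully open they stand 13 mm farther back than shut.
Start: joints at [1.065, 0.527, 1.433, -0, 1.181, -0.178], TCP at [0.201, 0.592, 0.253] pointing down, gripper open.
Joint ranges: [-3.08, 3.08], [-0.75, 2.2], [0.22, 2.44], [-1.43, 4.57], [0, 2.65], [-2.85, 2.85]. Speed limits (rad/s): [2.79, 2.79, 3.14, 3.14, 3.14, 3.14].

INTERFACE

Orientations are given as a unit quaternion [x, y, z, w].
In Python, from station import status, snapshot, manip gives the robot as it stands.
- The arm moves only by the tool move_arm, never from a script. Its argument "plan" is a list that holds one entry, the list of rows, each a list of 7 numbers: the turn, a rotation vector about the tool's x, y, z scaled (see below), then the shift along the tool's x, y, z scaled (see below), then the closure, from 0 (fully open) to 1 (shut). A call has exactly 8 rows; each row is the pose to reach, as a shift and turn from the pose commanded when the call began, along the tool's axes at that moment; what a row does not reach only later rows make up. The controller multiplies each number of a shift by 100 mm and each number of a turn by pi/4 rad. A row lasts 1/8 s, in which the tool goes at most 62.5 mm and 10.7 degrees, less where a joint would pass 70% of its speed; a pose out of reach is approached as far as the arm can. A call with a number of a shift or a turn outside -1 to 1 is refused whole. A call with a gripper value outside its range is refused whole. The fingers move at their own pace and stop on an object; "force" is the grip in N (left out, the last holds). Time passes only in rows, so rows that repeat a pose let the fingers close, or fill a call up. It gives the time, the measured TCP pose, the force and the opening at its end, in the units of the state.
- status.sense(): the state, without advancing time (a new reading comes with each control period).
- snapshot(name): name is "scene" or "top" or "wrist"; returns a dict with "img" (384x512x3 uint8, red, green, blue), "depth" (384x512 float32, m along the optical axis (not along the pixel's ray), 0 where there is no reading), "mtx" (3x3 intrinsics, pixels), "T" (4x4, takes a point from camera to world coordinates). Camera axes: x right, y up, looking along -z (the intrinsics and any distortion apply to the point x, -y, -z); pixel columns grow to the right and rows downward; lengths in m; the calibration is good to about 2 mm. A picture is of the moment at which its call begins.
- manip.sign_off(): hands the job in, once; it reports no verdict.
The state is a dict: "t": time; "q": joint angles; "qd": joint speeds; "tau": joint torques, N m; "tcp_pos": TCP position; "tool_rot": TCP orientation; "force": force on the tool from outside, world axes, zero at the start; "ft_torque": the same for the moment, N m; "finger_gap": opening from 0.0 (shut) to 1.0 (fully open).
Only numpy, scipy, OpenCV 4.12 (cv2) and the standard library are available. Lean on these libraries where they do the work, as an engineer would, in place of code of your own. Each camera call takes 0.05 s, during which the arm holds its last target. There are 200 camera calls.

TASK

The five washed bearing caps lie heaped in the drip tray: spread them out into a single even layer over the whole tray, well clear of one another and with every quarter of the tray in use, each standing flat on its two feet on the tray floor so that it drains. Set them down, do not drop or throw them, and leave everything else on the bench where it is.

Things in the scene. Friction and masses are not known exactly. Their poses are not given: they have to be found in the camera images.
- cap1: bearing cap 1: aluminium bridge-shaped block 100 long x 36 wide x 36 high, with a 48 wide, 14 high arch through its width underneath between two 26 long feet; two dark bolt holes in its flat top. Mass about 0.26 kg. Origin: centre of its underside (between the soles of the feet); x along its length, z up out of its top. Starts at the bottom of the heap, on the tray floor.
- cap2: bearing cap 2: aluminium bridge-shaped block 100 long x 36 wide x 36 high, with a 48 wide, 14 high arch through its width underneath between two 26 long feet; two dark bolt holes in its flat top. Mass about 0.26 kg. Origin: centre of its underside (between the soles of the feet); x along its length, z up out of its top. Starts at the bottom of the heap, on the tray floor, beside cap 1.
- cap3: bearing cap 3: aluminium bridge-shaped block 100 long x 36 wide x 36 high, with a 48 wide, 14 high arch through its width underneath between two 26 long feet; two dark bolt holes in its flat top. Mass about 0.26 kg. Origin: centre of its underside (between the soles of the feet); x along its length, z up out of its top. Starts in the second layer, across caps 1 and 2.
- cap4: bearing cap 4: aluminium bridge-shaped block 100 long x 36 wide x 36 high, with a 48 wide, 14 high arch through its width underneath between two 26 long feet; two dark bolt holes in its flat top. Mass about 0.26 kg. Origin: centre of its underside (between the soles of the feet); x along its length, z up out of its top. Starts in the second layer, across caps 1 and 2, beside cap 3.
- cap5: bearing cap 5: aluminium bridge-shaped block 100 long x 36 wide x 36 high, with a 48 wide, 14 high arch through its width underneath between two 26 long feet; two dark bolt holes in its flat top. Mass about 0.26 kg. Origin: centre of its underside (between the soles of the feet); x along its length, z up out of its top. Starts on top of the heap, across caps 3 and 4.
- tray_floor (a point): dark steel drip tray, fixed to the bench: 290 (x) x 410 (y) outside, walls 5 thick and 30 high over the bench, floor 5 thick. This point: centre of the tray's inner floor (280 x 400 inside); x along its short side, away from the robot, y along its long side, z up.
- barrel: bystander: dark finned engine cylinder, 90 diameter, 100 high, upright beside the tray; origin at the centre of its underside, z up
- spray_can: bystander: can, 66 diameter, 170 high, upright beside the tray; origin at the centre of its underside, z up
- piston: bystander: aluminium piston, 68 diameter, 68 high, upright beside the tray; origin at the centre of its underside, z up
- brush: bystander: cleaning brush lying on the bench beside the tray's right end; about 200 long, along its x; origin at the middle of its underside
- jar: bystander: amber jar with a steel cap, 80 diameter, 100 high, on the left of the bench; origin at the centre of its underside
There are look-alikes about, which are no part of the job. Leave any brown, purple or turquoise look-alike of the cap2 alone.

How it is judged:
By the outcome, as a careful person would: the job done as asked, in the order asked, and still so for the second after the job is handed in, with the robot touching nothing.
It also fails if it takes over 72 s, if anything falls off the work surface, if the arm or the gripper's body presses on something with over 40 N, if the wrist force passes 120 N, or if a joint passes its speed limit or range.

## Working session

There is one attempt and no reset: what is moved stays moved. The work goes in short steps, Python scripts to look and compute and a tool call to move; the robot and the scene stay as the last step left them, time stands still between calls to the robot, and variables do not carry over. Pictures are saved under pics/ and viewed, on a budget of 10 in all, crops included, one or two more only if the job needs it, and the job is handed in when it is done.

Besides the shell and the picture viewer there is one more tool, called after "Call:" in YAML: its name, and indented under it one key for each argument. move_arm: Moves the arm, as the interface text tells. Its arguments: {"type":"object","properties":{"plan":{"type":"array"},"force":{"type":"number"}},"required":["plan"]}

```bash
mkdir -p pics; ls
python3 - <<'E'
from station import status, snapshot
import cv2, numpy as np
s=status.sense(); print({k:np.round(v,3).tolist() for k,v in s.items()})
for n in ("top","scene"):
    d=snapshot(n); cv2.imwrite(f"pics/{n}0.png",cv2.resize(d["img"][:,:,::-1],None,fx=1.5,fy=1.5)); np.savez(f"{n}0.npz",**d); print(n,d["mtx"].round(1).tolist(),d["T"].round(3).tolist(), [k for k in d])
E
```

```text
pics
{'t': 0.0, 'q': [1.065, 0.528, 1.434, 0.0, 1.181, -0.179], 'qd': [-0.001, 0.0, 0.0, -0.001, -0.0, -0.001], 'tau': [0.001, -44.235, -17.803, -0.0, 0.008, -0.0], 'tcp_pos': [0.2, 0.591, 0.252], 'tool_rot': [0.163, 0.987, -0.001, -0.0], 'force': [-0.23, -0.695, -0.411], 'ft_torque': [0.018, -0.051, 0.034], 'finger_gap': 1.0}
top [[417.6, 0.0, 257.6], [0.0, 417.6, 189.6], [0.0, 0.0, 1.0]] [[0.004, 0.984, -0.177, 0.326], [-1.0, 0.008, 0.026, 0.076], [0.027, 0.177, 0.984, 1.425], [0.0, 0.0, 0.0, 1.0]] ['img', 'depth', 'mtx', 'T']
scene [[397.6, 0.0, 253.8], [0.0, 397.6, 193.1], [0.0, 0.0, 1.0]] [[0.438, -0.555, 0.707, 1.343], [0.899, 0.253, -0.358, -0.336], [0.02, 0.792, 0.61, 0.747], [0.0, 0.0, 0.0, 1.0]] ['img', 'depth', 'mtx', 'T']
```

View pics/top0.png

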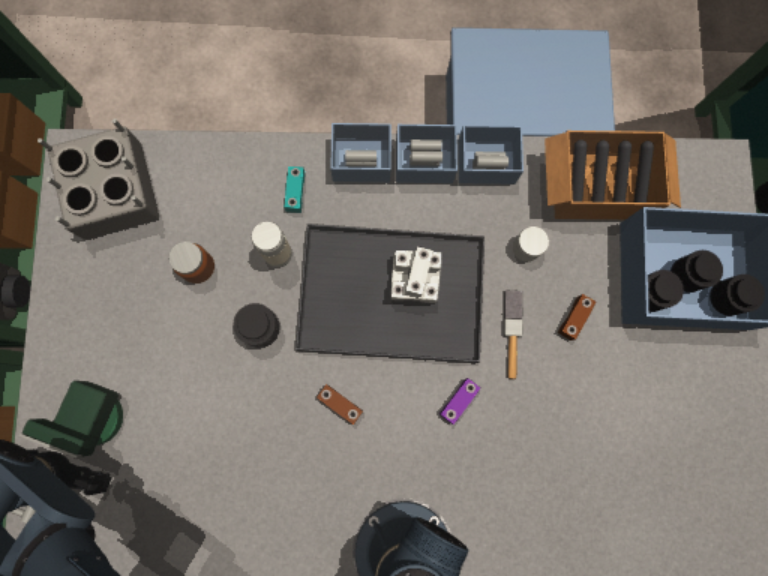

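View pics/scene0.png

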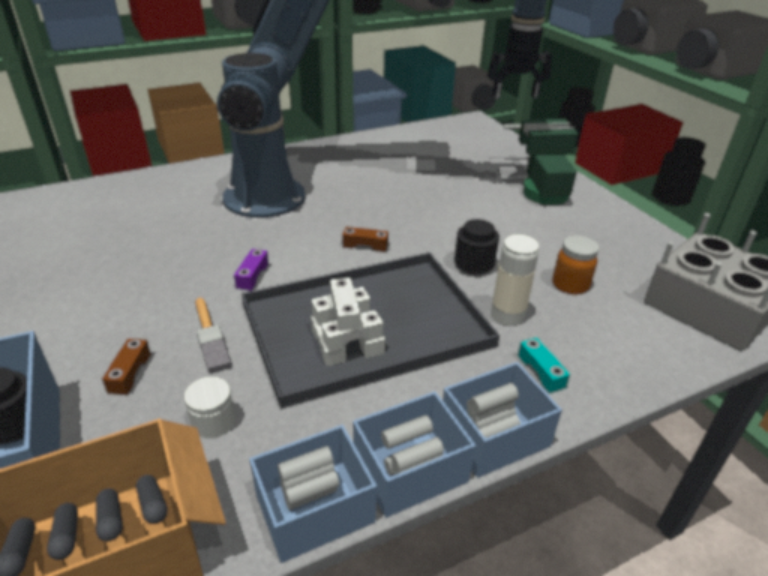

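The top view shows the tray with corners near (308,227), (484,235), (480,362) and (298,350), and the heap at about (416,275). The scene view confirms a three-layer heap, all caps upright. The brown, purple and turquoise look-alikes are outside the tray.

```bash
cat > h.py <<'E'
import numpy as np, cv2
def world(d):
    h,w=d["depth"].shape; v,u=np.mgrid[:h,:w]; K=d["mtx"]; z=d["depth"]
    p=np.stack([(u-K[0,2])/K[0,0]*z,-(v-K[1,2])/K[1,1]*z,-z],-1)
    P=p@d["T"][:3,:3].T+d["T"][:3,3]; P[z==0]=np.nan; return P
def rect(P):
    (c,s,a)=cv2.minAreaRect((P[:,:2]*1000).astype(np.float32)); 
    if s[0]<s[1]: s=s[::-1];a+=90
    return np.round(c,1),np.round(s,1),round((a+90)%180-90,1)
def comps(P,m,minpx=12):
    n,l=cv2.connectedComponents(m.astype(np.uint8)*255,connectivity=4)
    return [P[l==i] for i in range(1,n) if (l==i).sum()>=minpx]
def ray(d,u,v,z):
    K=d["mtx"]; r=d["T"][:3,:3]@np.array([(u-K[0,2])/K[0,0],-(v-K[1,2])/K[1,1],-1]); o=d["T"][:3,3]
    return o+r*(z-o[2])/r[2]
E
python3 - <<'E'
import numpy as np, cv2
from h import *
d=np.load("top0.npz"); P=world(d); hsv=cv2.cvtColor(d["img"],cv2.COLOR_RGB2HSV)
print("tray rim corners",[ray(d,u/1.5,v/1.5,.03)[:2].round(3).tolist() for u,v in((308,227),(484,235),(480,362),(298,350))])
z=P[:,:,2]; roi=np.zeros(z.shape,bool); roi[140:250,190:330]=1
m=roi&(hsv[...,2]<75)&(z<.045)&(z>-.01)
C=max(comps(P,m),key=len); print("dark tray",rect(C),len(C), "z",np.nanmedian(C[:,2]))
for lo,hi in((.095,.13),(.06,.09),(.03,.055)):
    mm=roi&(z>lo)&(z<hi)&(hsv[...,2]>75)
    for c in comps(P,mm): print(lo,len(c),rect(c),"z",np.median(c[:,2]).round(4))
mm=roi&(z>.05); c=P[mm]; print("heap",rect(c))
# bystander heights
for c in comps(P,(z>.05)&(z<.3)&(P[...,0]>.25)&(P[...,0]<.85)&(abs(P[...,1])<.45),40): print(rect(c),c[:,2].max().round(3))
E
```

```text
tray rim corners [[0.709, 0.219], [0.695, -0.186], [0.404, -0.17], [0.428, 0.233]]
dark tray (array([563.9,  29.8]), array([412.5, 281.4]), 86.6) 933 z 0.009782876433695353
0.095 12 (array([652.3, 258. ]), array([24.8,  3. ]), -0.4) z 0.1132
0.095 341 (array([594.2, -28.8]), array([100.5,  36.1]), -14.5) z 0.1138
0.06 12 (array([645.4, 259. ]), array([25.3,  3.1]), -12.3) z 0.0725
0.06 133 (array([6.278e+02, 2.000e-01]), array([41.4, 36.8]), 86.5) z 0.0775
0.06 73 (array([624.8, -66.2]), array([36.6, 23.5]), -2.3) z 0.077
0.06 250 (array([555.7, -20.8]), array([99.6, 35.8]), 88.2) z 0.0776
0.03 14 (array([708.8, 102.9]), array([41.2,  3.4]), 82.6) z 0.0328
0.03 14 (array([642.9, 260.5]), array([28.5,  4. ]), -20.3) z 0.0437
0.03 107 (array([616.8,   9.7]), array([67.2, 34.4]), -1.9) z 0.0422
0.03 78 (array([594.3, -63.4]), array([31.1, 29. ]), 86.1) z 0.0421
heap (array([599.6,  95.6]), array([344. , 109.5]), 86.4)
(array([ 796.4, -384.2]), array([131.5, 106.7]), 89.9) 0.129
(array([837.2, 100. ]), array([135. ,  19.9]), -90.0) 0.092
(array([837.4, -50.7]), array([133.4,  19.7]), -88.7) 0.093
(array([ 838.2, -200. ]), array([135.8,  21.7]), -89.3) 0.092
(array([ 847.7, -200.6]), array([70.3,  4.5]), -90.0) 0.084
(array([649.8, 287.8]), array([62.5, 61.6]), 88.6) 0.178
(array([ 672.8, -288.3]), array([66.8, 64. ]), -45.6) 0.076
(array([619.5, 441.6]), array([58.1, 16.4]), 0.6) 0.11
(array([592.1, -24.5]), array([109.4, 103.5]), -3.4) 0.122
(array([480.1, 323.4]), array([88.7, 87.3]), 46.2) 0.108
```

Call:
move_arm:
  plan:
    - [[0,0,0,-0.12,-0.1,0,0],[0,0,0,-0.24,-0.2,0,0],[0,0,0,-0.36,-0.3,0,0],[0,0,0,-0.48,-0.39,0,0],[0,0,0,-0.6,-0.49,0,0],[0,0,0,-0.72,-0.58,0,0],[0,0,0,-0.85,-0.68,0,0],[0,0,0,-0.98,-0.78,0,0]]
  force: 50

```text
t: 1.1
tcp_pos: [0.269, 0.4857, 0.2533]
tool_rot: [0.163, 0.987, 0.0, 0.0]
force: [0.0, 0.1, 0.3]
finger_gap: 1.0
```

Call:
move_arm:
  plan:
    - [[0,0,0,-0.12,-0.1,0,0],[0,0,0,-0.24,-0.2,0,0],[0,0,0,-0.36,-0.3,0,0],[0,0,0,-0.48,-0.39,0,0],[0,0,0,-0.6,-0.49,0,0],[0,0,0,-0.72,-0.58,0,0],[0,0,0,-0.85,-0.68,0,0],[0,0,0,-0.98,-0.78,0,0]]

```text
t: 2.1
tcp_pos: [0.3368, 0.3803, 0.2533]
tool_rot: [0.163, 0.987, -0.0, 0.0]
force: [0.0, 0.1, -0.1]
finger_gap: 0.999
```

Call:
move_arm:
  plan:
    - [[0,0,0,-0.12,-0.1,0,0],[0,0,0,-0.24,-0.2,0,0],[0,0,0,-0.36,-0.3,0,0],[0,0,0,-0.48,-0.39,0,0],[0,0,0,-0.6,-0.49,0,0],[0,0,0,-0.72,-0.58,0,0],[0,0,0,-0.85,-0.68,0,0],[0,0,0,-0.98,-0.78,0,0]]

```text
t: 3.1
tcp_pos: [0.4046, 0.275, 0.2533]
tool_rot: [0.163, 0.987, 0.0, 0.0]
force: [0.6, 0.1, -0.0]
finger_gap: 1.002
```

Call:
move_arm:
  plan:
    - [[0,0,0,-0.12,-0.1,0,0],[0,0,0,-0.24,-0.2,0,0],[0,0,0,-0.36,-0.3,0,0],[0,0,0,-0.48,-0.39,0,0],[0,0,0,-0.6,-0.49,0,0],[0,0,0,-0.72,-0.58,0,0],[0,0,0,-0.85,-0.68,0,0],[0,0,0,-0.98,-0.78,0,0]]

```text
t: 4.1
tcp_pos: [0.4723, 0.1697, 0.2533]
tool_rot: [0.163, 0.987, -0.0, 0.0]
force: [-0.3, 0.2, 0.3]
finger_gap: 0.999
```

Call:
move_arm:
  plan:
    - [[0,0,0,-0.12,-0.1,0,0],[0,0,0,-0.24,-0.2,0,0],[0,0,0,-0.36,-0.3,0,0],[0,0,0,-0.48,-0.39,0,0],[0,0,0,-0.6,-0.49,0,0],[0,0,0,-0.72,-0.58,0,0],[0,0,0,-0.85,-0.68,0,0],[0,0,0,-0.98,-0.78,0,0]]

```text
t: 5.1
tcp_pos: [0.5401, 0.0643, 0.2533]
tool_rot: [0.163, 0.987, 0.0, 0.0]
force: [-0.2, -0.3, -0.4]
finger_gap: 1.002
```

```bash
cat >> h.py <<'E'
from scipy.spatial.transform import Rotation as R
def go(s,pos,jaw=None):
    """world target + jaw-axis angle (deg) -> shift (100mm units) and turn about tool z (45deg units)"""
    r=R.from_quat(s["tool_rot"]); sh=r.inv().apply(np.array(pos)-s["tcp_pos"])/.1
    y=r.as_matrix()[:,1]; a=np.degrees(np.arctan2(y[1],y[0])); t=0 if jaw is None else -((jaw-a+90)%180-90)/45
    print("go",pos,"jaw now",a.round(1),"shift",sh.round(2),"turn z",round(t,2))
def caps(d,lo,hi,minpx=60,area=(.40,.73,-.20,.245)):
    P=world(d); z=P[...,2]; hsv=cv2.cvtColor(d["img"],cv2.COLOR_RGB2HSV)
    m=(z>lo)&(z<hi)&(hsv[...,1]<60)&(hsv[...,2]>90)&(P[...,0]>area[0])&(P[...,0]<area[1])&(P[...,1]>area[2])&(P[...,1]<area[3])
    for c in comps(P,m,minpx): print(lo,len(c),*rect(c),"z",np.median(c[:,2]).round(4))
E
python3 - <<'E'
import numpy as np, cv2
from h import *
from station import status, snapshot
s=status.sense(); d=snapshot("wrist"); cv2.imwrite("pics/w1.png",d["img"][:,:,::-1]); np.savez("w1.npz",**d)
caps(d,.095,.13);caps(d,.06,.09);caps(d,.03,.055)
P=world(np.load("top0.npz")); z=P[...,2]
m=(abs(P[...,0]-.56)<.16)&(abs(P[...,1]-.024)<.22)&(z>.024)&(z<.034)
Q=P[m]; print("rim",len(Q),rect(Q))
go(s,[.594,-.029,.103],75.5)
E
```

```text
0.095 3050 [594.6 -27.4] [101.5  36.3] -14.4 z 0.1132
0.06 1982 [556.5 -19.2] [100.   36.7] 87.4 z 0.0773
0.06 1133 [6.281e+02 6.000e-01] [44.1 37. ] 87.6 z 0.0772
0.03 76 [428.2 181.4] [29.3  3.8] 86.4 z 0.0308
0.03 81 [423.4 101.8] [28.5  4.2] 86.0 z 0.0306
0.03 73 [421.4  70.7] [31.1  4. ] 85.9 z 0.0307
0.03 69 [575.1 230.2] [39.1  3.9] -3.9 z 0.0308
0.03 91 [622.5 227.4] [49.2  4.7] -3.1 z 0.031
0.03 863 [593.9  10.7] [109.1  36.9] -4.7 z 0.0415
0.03 64 [538.6 -52.9] [33.4  4.9] 82.6 z 0.0486
rim 613 (array([562.2,  27.2]), array([410.4, 291.5]), 86.5)
go [0.594, -0.029, 0.103] jaw now 71.3 shift [-0.81 -0.71  1.5 ] turn z -0.09
```

View pics/w1.png

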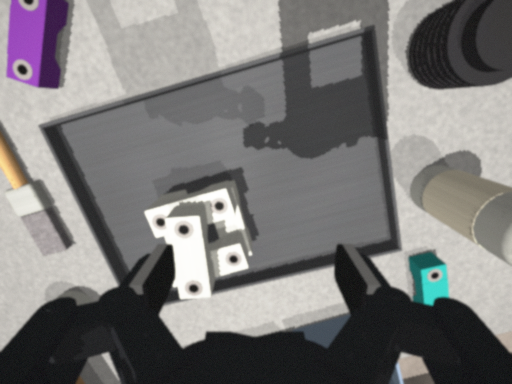

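Call:
move_arm:
  plan:
    - [[0,0,-0.02,-0.11,-0.1,0.12,0],[0,0,-0.03,-0.22,-0.2,0.25,0.1],[0,0,-0.05,-0.33,-0.3,0.37,0.1],[0,0,-0.06,-0.44,-0.4,0.5,0.1],[0,0,-0.08,-0.55,-0.5,0.65,0.1],[0,0,-0.09,-0.67,-0.6,0.8,0.1],[0,0,-0.09,-0.81,-0.71,0.95,0.1],[0,0,-0.09,-0.81,-0.71,1.0,0.1]]

```text
t: 6.15
tcp_pos: [0.594, -0.0293, 0.1519]
tool_rot: [0.129, 0.992, -0.0, -0.0]
force: [0.6, -0.6, 0.1]
finger_gap: 0.902
```

Call:
move_arm:
  plan:
    - [[0,0,0,0,0,0.2,0.1],[0,0,0,0,0,0.4,0.1],[0,0,0,0,0,0.5,0.1],[0,0,0,0,0,0.5,0.5],[0,0,0,0,0,0.5,1],[0,0,0,0,0,0.5,1],[0,0,0,0,0,0.5,1],[0,0,0,0,0,0.5,1]]

```text
t: 7.15
tcp_pos: [0.5941, -0.0281, 0.1043]
tool_rot: [0.128, 0.992, -0.0, 0.001]
force: [-0.7, 0.9, 5.9]
finger_gap: 0.414
```

Call:
move_arm:
  plan:
    - [[0,0,0,0,0,-0.1,1],[0,0,0,0,0,-0.2,1],[0,0,0,0,0.1,-0.25,1],[0,0,0,0,0.24,-0.25,1],[0,0,0,0,0.4,-0.25,1],[0,0,0,0,0.56,-0.25,1],[0,0,0,-0.01,0.74,-0.25,1],[0,0,0,-0.01,0.9,-0.25,1]]

```text
t: 8.15
tcp_pos: [0.6175, 0.0603, 0.1282]
tool_rot: [0.127, 0.992, 0.0, 0.0]
force: [0.1, -0.7, -2.7]
finger_gap: 0.417
```

Call:
move_arm:
  plan:
    - [[0,0,-0.04,0,0.15,0,1],[0,0,-0.08,0,0.3,0.05,1],[0,0,-0.12,-0.01,0.45,0.15,1],[0,0,-0.16,-0.01,0.58,0.27,1],[0,0,-0.2,-0.02,0.68,0.4,1],[0,0,-0.24,-0.02,0.74,0.52,1],[0,0,-0.24,-0.02,0.77,0.62,1],[0,0,-0.24,-0.02,0.77,0.7,1]]

```text
t: 9.15
tcp_pos: [0.6384, 0.1327, 0.0574]
tool_rot: [0.034, 0.999, -0.0, -0.0]
force: [0.4, -0.1, -2.2]
finger_gap: 0.411
```

Call:
move_arm:
  plan:
    - [[0,0,0,0,0,0.08,1],[0,0,0,0,0,0.15,1],[0,0,0,0,0,0.21,1],[0,0,0,0,0,0.26,1],[0,0,0,0,0,0.26,1],[0,0,0,0,0,0.26,0.5],[0,0,0,0,0,0.26,0.2],[0,0,0,0,0,0.26,0.2]]

```text
t: 10.15
tcp_pos: [0.6389, 0.1328, 0.0327]
tool_rot: [0.034, 0.999, 0.0, 0.0]
force: [-0.0, 0.6, -1.0]
finger_gap: 0.797
```

Call:
move_arm:
  plan:
    - [[0,0,0,0,0,-0.25,0.2],[0,0,0.05,0,0,-0.6,0.2],[0,0,0.2,0.05,-0.1,-0.9,0.3],[0,0,0.35,0.15,-0.25,-0.95,0.3],[0,0,0.5,0.25,-0.4,-1.0,0.3],[0,0,0.65,0.35,-0.55,-1.0,0.3],[0,0,0.8,0.45,-0.7,-1.0,0.3],[0,0,0.95,0.5,-0.85,-1.0,0.3]]

```text
t: 11.15
tcp_pos: [0.5823, 0.051, 0.1325]
tool_rot: [0.397, 0.918, -0.0, -0.0]
force: [-0.0, 0.4, -0.1]
finger_gap: 0.699
```

Run:
```python
from h import *
from station import status, snapshot
s=status.sense()
for n in ("wrist","top"):
    d=snapshot(n); print(n); caps(d,.06,.09);caps(d,.03,.055)
print(s["tcp_pos"],s["q"])
go(s,[.556,-.0200,.067],-2.2)
```

```text
wrist
0.06 3622 [556.9 -18.5] [99.  36.2] 87.5 z 0.0773
0.06 3951 [627.4 -16. ] [77.7 37.2] 88.3 z 0.0771
0.03 79 [568.9 231. ] [14.1  3.5] -5.2 z 0.0309
0.03 93 [422.8  86.8] [18.2  3.5] 84.6 z 0.0307
0.03 203 [593.7 229.1] [34.7  4.1] -4.3 z 0.0308
0.03 73 [421.7  72.3] [16.2  3.5] 84.7 z 0.0306
0.03 196 [631.8 227. ] [40.  4.] -4.0 z 0.0307
0.03 90 [418.2  16.9] [21.3  3.4] 85.9 z 0.0307
0.03 104 [416.9  -3.6] [24.7  3.7] 86.0 z 0.0305
0.03 235 [680.9 224. ] [61.5  3.7] -3.6 z 0.0308
0.03 5470 [640.  133.9] [101.3  36.5] -3.8 z 0.0416
0.03 113 [715.2 200.3] [31.5  4.1] 85.0 z 0.0307
0.03 2546 [594.7  10.5] [110.   37.4] -4.7 z 0.0415
0.03 74 [712.2 155.7] [21.8  3.9] 86.5 z 0.0306
0.03 126 [708.   88.5] [47.7  3.7] 86.6 z 0.0306
0.03 330 [606.6 -47.7] [19.1 17.4] 54.7 z 0.0412
top
0.06 137 [625.7 -57.2] [40.6 35.6] 88.9 z 0.0773
0.06 130 [555.1 -50.4] [40.2 35.9] 88.8 z 0.0778
0.03 166 [639.9 138.6] [96.6 23.7] -3.5 z 0.042
0.03 88 [593.2 -60.8] [34.2 29.9] 88.9 z 0.0419
[0.58231589 0.05101564 0.13254556] [-1.03668192e-01  6.35180626e-01  1.63856378e+00  6.25141000e-06
  8.68011314e-01 -8.56909255e-01]
go [0.556, -0.02, 0.067] jaw now 43.2 shift [-0.34 -0.68  0.66] turn z 1.01
```

Call:
move_arm:
  plan:
    - [[0,0,0.16,-0.06,-0.1,0,0.3],[0,0,0.34,-0.12,-0.2,0,0.3],[0,0,0.52,-0.18,-0.32,0,0.3],[0,0,0.7,-0.24,-0.45,0,0.3],[0,0,0.88,-0.3,-0.58,0.05,0.3],[0,0,1.0,-0.34,-0.67,0.1,0.3],[0,0,1.0,-0.34,-0.67,0.2,0.3],[0,0,1.0,-0.34,-0.67,0.25,0.3]]

```text
t: 12.25
tcp_pos: [0.5577, -0.0188, 0.1066]
tool_rot: [0.716, 0.698, -0.0, -0.0]
force: [-0.6, 0.5, -0.4]
finger_gap: 0.7
```

Call:
move_arm:
  plan:
    - [[0,0,0,0,0,0.12,0.3],[0,0,0,0,0,0.28,0.3],[0,0,0,0,0,0.41,0.3],[0,0,0,0,0,0.41,0.3],[0,0,0,0,0,0.41,0.7],[0,0,0,0,0,0.41,1],[0,0,0,0,0,0.41,1],[0,0,0,0,0,0.41,1]]

```text
t: 13.25
tcp_pos: [0.5578, -0.0194, 0.0667]
tool_rot: [0.717, 0.697, 0.0, 0.0]
force: [0.0, -0.1, -0.0]
finger_gap: 0.418
```

Call:
move_arm:
  plan:
    - [[0,0,0,0,0,-0.12,1],[0,0,0,0,0,-0.25,1],[0,0,0,0.1,-0.04,-0.28,1],[0,0,0.01,0.24,-0.1,-0.28,1],[0,0,0.02,0.4,-0.17,-0.28,1],[0,0,0.03,0.56,-0.25,-0.28,1],[0,0,0.04,0.73,-0.33,-0.28,1],[0,0,0.04,0.9,-0.4,-0.28,1]]

```text
t: 14.25
tcp_pos: [0.5191, 0.0732, 0.0941]
tool_rot: [0.728, 0.686, -0.0, -0.0]
force: [1.2, -0.1, -3.0]
finger_gap: 0.412
```

Call:
move_arm:
  plan:
    - [[0,0,0,0.17,-0.08,0,1],[0,0,0,0.33,-0.16,0.05,1],[0,0,0,0.48,-0.23,0.14,1],[0,0,0,0.58,-0.29,0.25,1],[0,0,0,0.66,-0.32,0.37,1],[0,0,0,0.68,-0.33,0.46,1],[0,0,0,0.68,-0.33,0.52,1],[0,0,0,0.68,-0.33,0.55,1]]

```text
t: 15.25
tcp_pos: [0.4916, 0.1412, 0.0388]
tool_rot: [0.728, 0.685, -0.0, -0.0]
force: [-0.3, 0.1, -2.4]
finger_gap: 0.416
```

Call:
move_arm:
  plan:
    - [[0,0,0,0,0,0.04,1],[0,0,0,0,0,0.08,1],[0,0,0,0,0,0.09,1],[0,0,0,0,0,0.09,0.6],[0,0,0,0,0,0.09,0.3],[0,0,0,0,0,0.09,0.3],[0,0,0,0,0,-0.2,0.3],[0,0,0,0,0,-0.6,0.3]]

```text
t: 16.25
tcp_pos: [0.4906, 0.1416, 0.0992]
tool_rot: [0.728, 0.686, -0.001, -0.001]
force: [1.0, -0.1, -0.3]
finger_gap: 0.704
```

Call:
move_arm:
  plan:
    - [[0,0,0,-0.1,0.1,-0.1,0.3],[0,0,0,-0.2,0.2,-0.2,0.3],[0,0,0,-0.33,0.3,-0.2,0.3],[0,0,0,-0.46,0.42,-0.2,0.3],[0,0,0,-0.59,0.54,-0.2,0.3],[0,0,0,-0.72,0.66,-0.2,0.3],[0,0,0,-0.85,0.77,-0.2,0.3],[0,0,0,-0.95,0.87,-0.2,0.3]]

```text
t: 17.25
tcp_pos: [0.5732, 0.0406, 0.1192]
tool_rot: [0.728, 0.686, -0.0, -0.0]
force: [-0.7, 0.9, -0.0]
finger_gap: 0.703
```

Run:
```python
from h import *
from station import status, snapshot
s=status.sense()
for n in ("wrist","top"):
    d=snapshot(n); print(n); caps(d,.06,.09,120);caps(d,.035,.055,120)
    cv2.imwrite(f"pics/{n}2.png",d["img"][:,:,::-1])
print(s["tcp_pos"],s["q"][5])
go(s,[.627,-.0280,.067],-1.7)
```

```text
wrist
0.06 712 [635.3  12.6] [23.8 19.9] -2.3 z 0.0768
0.06 468 [613.2 -27.8] [52.3  8.1] 87.7 z 0.0772
0.035 8101 [491.9 139.5] [95.8 37.5] 86.6 z 0.0416
0.035 8347 [640.2 133.8] [100.9  36.2] -3.8 z 0.0416
0.035 3846 [600.1  10.1] [99.6 37.3] -4.4 z 0.0414
0.035 2721 [575.3 -57.6] [68.9 38. ] -5.7 z 0.0412
top
0.035 288 [639.4 132.7] [98.4 35.8] -4.2 z 0.042
0.035 165 [574.5 -62.9] [69. 29.] -4.1 z 0.0416
[0.57316173 0.04057372 0.11919105] -0.06356872330148869
go [0.627, -0.028, 0.067] jaw now -3.4 shift [-0.65  0.58  0.52] turn z -0.04
```

Call:
move_arm:
  plan:
    - [[0,0,-0.04,-0.12,0.1,0,0.3],[0,0,-0.04,-0.25,0.22,0,0.3],[0,0,-0.04,-0.38,0.34,0,0.3],[0,0,-0.04,-0.5,0.46,0,0.3],[0,0,-0.04,-0.62,0.56,0.05,0.3],[0,0,-0.04,-0.65,0.58,0.1,0.3],[0,0,-0.04,-0.65,0.58,0.15,0.3],[0,0,-0.04,-0.65,0.58,0.15,0.3]]

```text
t: 18.35
tcp_pos: [0.6254, -0.0262, 0.1034]
tool_rot: [0.717, 0.697, -0.001, -0.001]
force: [0.0, -0.8, -0.7]
finger_gap: 0.7
```

Call:
move_arm:
  plan:
    - [[0,0,0,0,0,0.12,0.3],[0,0,0,0,0,0.25,0.3],[0,0,0,0,0,0.37,0.3],[0,0,0,0,0,0.37,0.3],[0,0,0,0,0,0.37,0.7],[0,0,0,0,0,0.37,1],[0,0,0,0,0,0.37,1],[0,0,0,0,0,0.37,1]]

```text
t: 19.35
tcp_pos: [0.6268, -0.0269, 0.0677]
tool_rot: [0.717, 0.697, 0.0, 0.0]
force: [-0.2, -0.3, 1.3]
finger_gap: 0.412
```

Call:
move_arm:
  plan:
    - [[0,0,0,0,0,-0.12,1],[0,0,0,0,0,-0.25,1],[0,0,0,-0.04,-0.1,-0.28,1],[0,0,0.01,-0.1,-0.25,-0.28,1],[0,0,0.02,-0.16,-0.42,-0.28,1],[0,0,0.03,-0.22,-0.6,-0.28,1],[0,0,0.04,-0.28,-0.76,-0.28,1],[0,0,0.04,-0.34,-0.92,-0.28,1]]

```text
t: 20.35
tcp_pos: [0.5322, -0.0584, 0.0956]
tool_rot: [0.728, 0.686, -0.0, -0.0]
force: [-0.4, 0.3, -2.3]
finger_gap: 0.415
```

Call:
move_arm:
  plan:
    - [[0,0,0,-0.07,-0.16,0,1],[0,0,0,-0.13,-0.32,0,1],[0,0,0,-0.19,-0.46,0.05,1],[0,0,0,-0.22,-0.55,0.15,1],[0,0,0,-0.22,-0.58,0.27,1],[0,0,0,-0.22,-0.58,0.39,1],[0,0,0,-0.22,-0.58,0.49,1],[0,0,0,-0.22,-0.58,0.54,1]]

```text
t: 21.35
tcp_pos: [0.4745, -0.0765, 0.0404]
tool_rot: [0.728, 0.686, -0.0, -0.0]
force: [0.7, -0.2, -2.5]
finger_gap: 0.414
```

Call:
move_arm:
  plan:
    - [[0,0,0,0,0,0.04,1],[0,0,0,0,0,0.08,1],[0,0,0,0,0,0.1,1],[0,0,0,0,0,0.1,0.6],[0,0,0,0,0,0.1,0.3],[0,0,0,0,0,0.1,0.3],[0,0,0,0,0,-0.2,0.3],[0,0,0,0,0,-0.6,0.3]]

```text
t: 22.35
tcp_pos: [0.4737, -0.0765, 0.1013]
tool_rot: [0.728, 0.686, -0.001, -0.001]
force: [0.8, -0.3, 0.2]
finger_gap: 0.697
```

Call:
move_arm:
  plan:
    - [[0,0,-0.1,0,0.05,-0.1,0.3],[0,0,-0.25,0,0.1,-0.2,0.3],[0,0,-0.4,0.02,0.2,-0.3,0.3],[0,0,-0.55,0.04,0.3,-0.4,0.3],[0,0,-0.7,0.06,0.4,-0.4,0.3],[0,0,-0.85,0.08,0.5,-0.4,0.3],[0,0,-1.0,0.1,0.55,-0.4,0.3],[0,0,-1.0,0.1,0.55,-0.4,0.3]]

```text
t: 23.35
tcp_pos: [0.53, -0.0699, 0.1413]
tool_rot: [0.411, 0.912, -0.0, 0.0]
force: [-0.1, -0.8, 0.6]
finger_gap: 0.697
```

Run:
```python
from h import *
from station import status, snapshot
s=status.sense()
for n in ("wrist","top"):
    d=snapshot(n); print(n); caps(d,.06,.09,120);caps(d,.035,.055,90)
    cv2.imwrite(f"pics/{n}3.png",d["img"][:,:,::-1])
print(s["tcp_pos"],s["q"][5])
go(s,[.592,-.062,.031],85.5)
```

```text
wrist
0.035 389 [502.4  94.7] [23.5 11.4] 40.5 z 0.0414
0.035 1380 [609.  120.5] [58.5 24.5] -31.6 z 0.0413
0.035 5106 [474.9 -77.7] [100.3  36.1] 86.1 z 0.0415
0.035 4816 [599.8  10.1] [100.8  36.1] -4.5 z 0.0416
0.035 3037 [590.3 -59.8] [100.6  36.2] -6.1 z 0.0415
top
0.035 292 [639.4 132.6] [100.   36.1] -3.8 z 0.0418
0.035 287 [599.8   9.2] [100.9  35.9] -4.4 z 0.0421
[ 0.53003669 -0.06987916  0.14129651] -1.0648319302149383
go [0.592, -0.062, 0.031] jaw now 41.5 shift [-0.35  0.52  1.1 ] turn z -0.98
```

View pics/wrist3.png

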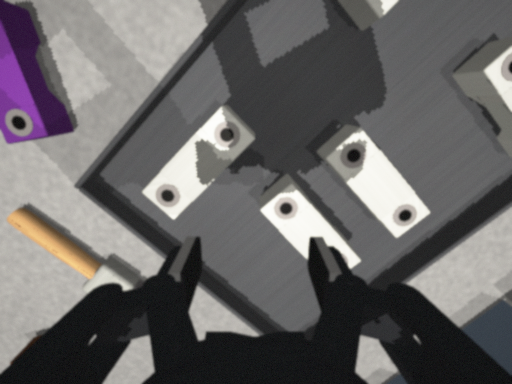

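Call:
move_arm:
  plan:
    - [[0,0,-0.16,-0.05,0.08,0,0.3],[0,0,-0.34,-0.1,0.17,0.05,0.3],[0,0,-0.52,-0.15,0.26,0.15,0.3],[0,0,-0.7,-0.2,0.35,0.3,0.3],[0,0,-0.88,-0.27,0.44,0.45,0.3],[0,0,-0.94,-0.32,0.52,0.6,0.3],[0,0,-0.94,-0.32,0.52,0.7,0.3],[0,0,-0.94,-0.32,0.52,0.7,0.3]]

```text
t: 24.45
tcp_pos: [0.5887, -0.0592, 0.0705]
tool_rot: [0.054, 0.999, 0.0, -0.001]
force: [-0.9, -0.1, -0.5]
finger_gap: 0.701
```

Call:
move_arm:
  plan:
    - [[0,0,0,0,0,0.12,0.3],[0,0,0,0,0,0.28,0.3],[0,0,0,0,0,0.4,0.3],[0,0,0,0,0,0.4,0.3],[0,0,0,0,0,0.4,0.7],[0,0,0,0,0,0.4,1],[0,0,0,0,0,0.4,1],[0,0,0,0,0,0.4,1]]

```text
t: 25.45
tcp_pos: [0.5903, -0.0595, 0.0317]
tool_rot: [0.053, 0.999, -0.0, 0.0]
force: [-0.1, -0.3, 1.0]
finger_gap: 0.413
```

Call:
move_arm:
  plan:
    - [[0,0,0,0,0,-0.08,1],[0,0,0,0,0,-0.18,1],[0,0,0,-0.05,-0.03,-0.25,1],[0,0,-0.02,-0.15,-0.09,-0.25,1],[0,0,-0.04,-0.26,-0.16,-0.25,1],[0,0,-0.05,-0.36,-0.22,-0.23,1],[0,0,-0.05,-0.43,-0.26,-0.18,1],[0,0,-0.05,-0.43,-0.26,-0.12,1]]

```text
t: 26.45
tcp_pos: [0.6305, -0.0904, 0.0426]
tool_rot: [0.034, 0.999, -0.0, 0.0]
force: [0.0, 0.2, -3.2]
finger_gap: 0.415
```

Call:
move_arm:
  plan:
    - [[0,0,0,0,0,0.06,1],[0,0,0,0,0,0.1,1],[0,0,0,0,0,0.12,1],[0,0,0,0,0,0.12,0.6],[0,0,0,0,0,0.12,0.3],[0,0,0,0,0,0.12,0.3],[0,0,0,0,0,-0.2,0.3],[0,0,0,0,0,-0.5,0.3]]

```text
t: 27.45
tcp_pos: [0.6301, -0.0899, 0.0938]
tool_rot: [0.034, 0.999, 0.0, -0.0]
force: [0.5, 0.1, 0.6]
finger_gap: 0.7
```

Run:
```python
from h import *
from station import status, snapshot
s=status.sense()
d=snapshot("wrist"); caps(d,.035,.055,200)
go(s,[.5998,.0101,.031],85.5)
```

```text
0.035 8713 [599.9   9.9] [100.   37.4] -4.8 z 0.0417
0.035 6844 [629.8 -88.6] [99.7 36.2] -3.8 z 0.0416
go [0.5998, 0.0101, 0.031] jaw now 86.1 shift [0.37 0.98 0.63] turn z 0.01
```

Call:
move_arm:
  plan:
    - [[0,0,0,0.05,0.12,0,0.3],[0,0,0,0.1,0.26,0,0.3],[0,0,0,0.15,0.4,0,0.3],[0,0,0,0.2,0.55,0,0.3],[0,0,0,0.26,0.7,0,0.3],[0,0,0,0.32,0.85,0.05,0.3],[0,0,0.01,0.37,0.98,0.13,0.3],[0,0,0.01,0.37,0.98,0.2,0.3]]

```text
t: 28.5
tcp_pos: [0.5989, 0.0117, 0.0725]
tool_rot: [0.037, 0.999, 0.0, -0.001]
force: [-0.2, 0.1, 0.3]
finger_gap: 0.701
```

Call:
move_arm:
  plan:
    - [[0,0,0,0,0,0.12,0.3],[0,0,0,0,0,0.28,0.3],[0,0,0,0,0,0.43,0.3],[0,0,0,0,0,0.43,0.3],[0,0,0,0,0,0.43,0.7],[0,0,0,0,0,0.43,1],[0,0,0,0,0,0.43,1],[0,0,0,0,0,0.43,1]]

```text
t: 29.5
tcp_pos: [0.5999, 0.0104, 0.0307]
tool_rot: [0.038, 0.999, -0.0, 0.0]
force: [-0.1, -0.9, 0.2]
finger_gap: 0.414
```

Then place it in the centre, open, go up, and back off to the left and near side for a clear view.

Call:
move_arm:
  plan:
    - [[0,0,0,0,0,-0.08,1],[0,0,0,0,0,-0.16,1],[0,0,0,0.05,0.02,-0.2,1],[0,0,0,0.14,0.05,-0.2,1],[0,0,0,0.23,0.09,-0.2,1],[0,0,0,0.32,0.12,-0.2,1],[0,0,-0.01,0.39,0.15,-0.16,1],[0,0,-0.01,0.39,0.15,-0.1,1]]

```text
t: 30.5
tcp_pos: [0.5611, 0.0288, 0.0399]
tool_rot: [0.034, 0.999, 0.0, -0.0]
force: [0.1, -0.4, -3.2]
finger_gap: 0.41
```

Call:
move_arm:
  plan:
    - [[0,0,0,0,0,0.05,1],[0,0,0,0,0,0.09,1],[0,0,0,0,0,0.1,1],[0,0,0,0,0,0.1,0.6],[0,0,0,0,0,0.1,0.3],[0,0,0,0,0,0.1,0.3],[0,0,0,0,0,-0.3,0.3],[0,0,0,0,0,-0.8,0.3]]

```text
t: 31.5
tcp_pos: [0.5611, 0.0284, 0.12]
tool_rot: [0.034, 0.999, 0.0, -0.002]
force: [0.7, -0.7, 0.8]
finger_gap: 0.701
```

Call:
move_arm:
  plan:
    - [[0,0,0,0.05,0,-0.12,0.3],[0,0,0,0.15,0,-0.25,0.3],[0,0,0,0.27,0,-0.38,0.3],[0,0,0,0.4,0,-0.5,0.3],[0,0,0,0.54,0,-0.62,0.3],[0,0,0,0.68,0,-0.75,0.3],[0,0,0,0.8,0,-0.88,0.3],[0,0,0,0.9,0,-1.0,0.3]]

```text
t: 32.5
tcp_pos: [0.4714, 0.0345, 0.2213]
tool_rot: [0.034, 0.999, -0.0, 0.0]
force: [-0.9, -0.6, 0.4]
finger_gap: 0.702
```

Run:
```python
from h import *
from station import status, snapshot
print(status.sense()["t"])
for n in ("wrist","top","scene"):
    d=snapshot(n); print(n); caps(d,.035,.055,90)
    cv2.imwrite(f"pics/{n}4.png",cv2.resize(d["img"][:,:,::-1],None,fx=1.5,fy=1.5))
```

```text
32.5
wrist
0.035 2668 [474.4 -77.4] [100.1  36. ] 86.2 z 0.0414
0.035 2654 [491.5 141.2] [100.1  36.2] 86.4 z 0.0417
0.035 2103 [561.3  29.5] [99.4 35.7] -4.5 z 0.0415
top
0.035 296 [638.9 132.7] [100.7  35.8] -4.1 z 0.0419
0.035 286 [630.1 -89.4] [100.4  36.8] -3.8 z 0.0421
0.035 239 [492.6 150.8] [79.3 36.3] 86.7 z 0.0422
0.035 187 [473.2 -98.6] [59.2 36.5] 85.8 z 0.042
scene
0.035 253 [494.3 138.9] [99.4 43.5] 85.2 z 0.039
0.035 300 [477.  -79.6] [99.1 40.5] 86.2 z 0.0389
0.035 314 [565.5  27.1] [103.9  37. ] -3.6 z 0.0392
0.035 331 [640.8 131.4] [102.7  38.2] -4.1 z 0.0391
0.035 386 [631.4 -90.4] [102.   36.7] -3.6 z 0.0394
```

View pics/scene4.png

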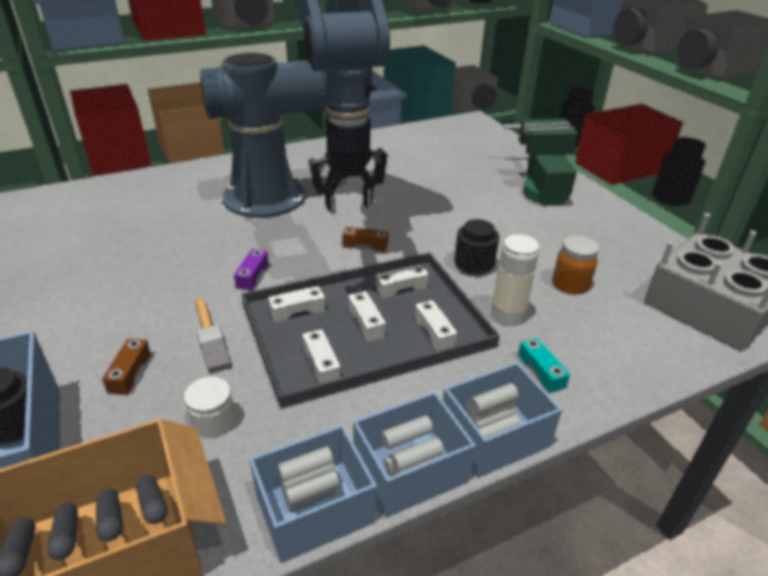

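The scene view shows the five caps upright in the tray, at (297,302), (402,281), (366,316), (436,323) and (321,355). The arm is clear of them, and the objects beside the tray look the same as in the first picture.

```bash
python3 -c "
from station import manip; print(manip.sign_off())"
```

```text
the job is handed in; nothing more can be done
None
```

The five caps are now spread in a single layer in the drip tray, one in each quarter and one in the centre, and the job is handed in at about 33 s of the 72 s allowed. I lifted each cap from the top of the heap down, set it on the floor before opening the gripper, and finished with the arm held clear above the tray.

- **Flatness:** all five tops measured at 41–42 mm in the wrist and top views, against the 41 mm expected for a cap standing flat on its feet. The scene camera's depth read about 39 mm, a 2–3 mm difference I put down to calibration.
- **Spacing:** the smallest gap between caps is about 40 mm, and every cap is well inside the walls.
- **Other objects:** the bystanders and look-alikes appear unmoved in the last scene picture. I checked that by eye, not by measuring.
- **Views:** the arm partly hid the two caps nearest the robot, and all of the centre cap, in the last top view. I confirmed those three with the wrist and scene cameras instead.
- **Forces:** the readings at the end of each move stayed under about 6 N. No check failed.

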